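Latch the parts guard and arm the laser with its key

TASK

Arm the laser station. First swing the steel latch bar round until it stops in the red catch, so that it holds the parts guard; then take the red key out of its stand, push it fully home in the key switch on the yellow box (the cylinder is loosely fitted, so feel for the slot), and turn it clockwise all the way to its stop. Let go and leave the red key in the switch; leave the blue key in the stand and the other things on the bench where they are.

Things in the scene. Friction and masses are not known exactly. Their poses are not given: they have to be found in the camera images.
- latch (a joint): angle of the swing latch, rad: 0 = closed, stopped in the catch; grows as it opens, swinging clockwise seen from above (towards the robot) about latch_pivot, to 1.5. Starts 0.7 to 1.3. Stiff enough to stay where it is left. The bar is steel, 108 x 13 x 8 mm, level, and swings horizontally
- latch_pivot (a point): on the latch's vertical pivot axis at the bar's mid height, 66 mm above the table, on the aluminium fixture (150 x 150 x 22 mm base, clear parts guard up to 62 mm high behind the bar). Its axes are the fixture's: closed, the bar points along -y; open, it swings towards -x
- latch_knob (a point): centre of the black upright knob on the latch bar, 18 mm in diameter, 36 mm tall, spanning 20 mm below to 16 mm above this point (below that is the bar); on the bar 60 mm from the pivot axis
- catch (a point): inside the red fork-shaped catch, 98 mm from the pivot along the closed bar; its red top lip reaches 16 mm above this point
- red_key: laser key, loose, upright in the stand. Origin: lower tip of its blade; z up, x along blade and bow width, y through the thickness. Steel blade 14 x 6 mm, 24 mm long, rounded tip; collar 24 x 16 mm at 24 to 30 mm; flat red bow 30 wide x 12 thick at 30 to 64 mm. Fits the switch either way round. In the stand its collar rests on the stand's top, the blade has 1 to 2 mm of play
- red_key_grip (a point): point in the middle of the red bow, 50 mm above the tip, to be pinched across its 12 mm thickness (key y)
- blue_key: a key of the same shape with a blue bow, for another machine, in the other place of the stand, 72 mm from the red one along the stand's x; which place is which changes. Leave it there
- key_stand: grey key stand, fixed, 150 x 50 x 30 mm, origin at the middle of its underside, x along its length; two upright slots at x = -36 and +36 mm, long side along x
- switch_box: yellow station box, fixed, 110 x 110 x 58 mm, origin at the middle of its underside, z up. The key cylinder stands in the middle of its top, 4 mm proud
- switch_face (a point): nominal centre of the key cylinder's face, 62 mm above the table, axes as the box. The cylinder (36 mm in diameter, flat face) is loosely fitted: its true axis is anywhere within 4 mm of here along the box's x and within 4 mm along y. With lock_barrel at 0 its slot, 15.5 x 7.5 mm, 26 mm deep, lies along the box's x. Fully home, the key's collar rests on the face, its tip 24 mm below
- lock_barrel (a joint): angle of the key cylinder, rad: 0 = off (start), grows clockwise seen from above to the stop at 1.2 = on; it has friction (0.1 N m) and stays where it is left
- tape_roll: bystander, yellow ring 90 mm in diameter, 24 mm high, lying on the table
- screwdriver: bystander, lying on the table; origin under it, x along it
- mouse: bystander, black computer mouse on a blue pad, 100 x 58 x 29 mm
- coil_a: bystander, small copper and yellow coil standing on the table, 24 mm in diameter, 22 mm high
- coil_b: bystander, another such coil

How it is judged:
On the way, in this order (a step that is already met when the one before it is completed fails the run):
1. the latch bar is swung into its catch (latch under 0.08 rad) (value of joint latch below 0.08 rad), for 0.2 s.
2. the red key is pushed home in the switch (tip at least 20 mm below the face) while the latch is closed (z of red_key in the frame of switch_face below -0.02 m and horizontal distance between red_key and switch_face below 0.01 m and value of joint latch below 0.08 rad), for 0.1 s.
3. the key cylinder is turned on (lock_barrel over 1.08 rad) (value of joint lock_barrel above 1.08 rad), for 0.1 s.
At the end, for the whole second after the job is handed in: Latch in its catch (under 0.08 rad); red key released, at rest in the switch, tip 20 mm or more below the face and within 10 mm of its nominal centre, upright within 0.15 rad; cylinder over 1.08 rad; blue key within 20 mm of its start in the stand (all of step 2 and value of joint lock_barrel above 1.08 rad and angle between red_key's own z axis and vertical below 0.15 rad and linear speed of red_key below 0.02 m/s and distance of blue_key from where it was at the start of the episode below 0.02 m); the robot touches nothing.
It fails at once if the blue key is pulled out or pushed about (over 20 mm) (distance of blue_key from where it was at the start of the episode above 0.02 m).
It fails at once if another thing on the bench is moved by over 30 mm (distance of any of tape_roll, screwdriver, mouse, coil_a, coil_b from where it was at the start of the episode above 0.03 m).
It also fails if it takes over 64 s, if anything falls off the work surface, if the arm or the gripper's body presses on something with over 40 N, if the wrist force passes 120 N, or if a joint passes its speed limit or range.

ROBOT

A 7-joint arm with a two-finger parallel gripper is mounted at the origin on the work surface. World frame = base frame: x ahead of the robot, y to its left, z up, the work surface at z = 0. Lengths are in m, angles in rad, forces in N, time in s.
With the tool pointing down it reaches from about 0.35 to 0.9 m from the base axis. Payload 8.1 kg.
Tool frame: the origin (TCP) lies midway between the tips of the shut fingers; the grasp point (between the pads) lies 19 mm behind it; z points along the fingers, y is the line along which they close (so a half turn about z gives the same grasp; the last joint's range is limited). The gripper opens to 92 mm and grips with 3 to 60 N. Pads are 19 mm wide; open, the fingers measure 130 mm over their backs; the gripper's body (75 mm by 190 mm) begins 47 mm behind the grasp point.
Start: joints at [-1.411, 0.434, 0.025, 1.573, -0.012, 1.134, -0.075], TCP at [0.162, 0.604, 0.193] pointing down, gripper open.
Joint ranges: [-2.62, 2.62], [-0.44, 2.09], [-1.27, 1.32], [0.08, 2.57], [-1.32, 4.46], [0.12, 2], [-2.74, 2.74]. Speed limits (rad/s): [2.22, 2.22, 3.01, 3.01, 3.14, 3.14, 3.14].

INTERFACE

Orientations are given as a rotation vector (axis times angle).
In Python, from cell import observe, cams, job gives the robot as it stands. The module is installed in compiled form; this text tells all that it offers.
- The arm moves only by the tool step_arm, never from a script. Its argument "steps" is a list of rows, each a list of 6 numbers: the shift along the world's x, y, z in mm, then the turn, a rotation vector about the world's x, y, z in rad. In form: [[dx, dy, dz, rx, ry, rz], ...]. A call has 1 to 20 rows; each row shifts and turns the commanded pose from where the row before left it; what a row does not reach is not made up. A row lasts 1/12 s, in which the tool goes at most 41.7 mm and 7.16 degrees, less where a joint would pass 70% of its speed; a pose out of reach is approached as far as the arm can. A call with a gripper value outside its range is refused whole. "gripper" is the opening, from 0 (shut) to 1 (fully open), set as the call begins (left out, the last holds). The fingers move at their own pace and stop on an object; "force" is the grip in N (left out, the last holds). Time passes only in rows, so rows that do not move let the fingers close. It gives the time, the measured TCP pose, the force, the opening and the grip force at its end, in the units of the state.
- observe(): the state, without advancing time (a new reading comes with each control period).
- cams.get_image(name): name is "side" or "top" or "wrist"; returns the picture (400x640x3 uint8, red, green, blue); there is no depth.
- cams.get_calibration(name): a dict with "fov_y" (degrees; the focal length in pixels is half the picture's height over the tangent of half this angle, whatever the lens; pixels are square), "cx", "cy" (the principal point, pixels), "world_to_cam" (4x4, takes a point from world to camera coordinates). Camera axes: x right, y up, looking along -z (the intrinsics and any distortion apply to the point x, -y, -z); pixel columns grow to the right and rows downward; lengths in m; the calibration is good to about 2 mm. A picture is of the moment at which its call begins: read the wrist's pose just before it. get_calibration takes no time and is no camera call; for the wrist camera it gives the pose at the moment of the call.
- job.sign_off(): hands the job in; it is judged then, once.
The state is a dict: "clock": time; "joints": joint angles; "dq": joint speeds; "joint_efforts": joint torques, N m; "position": TCP position; "ee_rot": TCP orientation; "force": force on the tool from outside, world axes, zero at the start; "ft_torque": the same for the moment, N m; "width": opening from 0.0 (shut) to 1.0 (fully open); "gripper_force": force on a finger pad.
Only numpy, scipy, OpenCV 4.12 (cv2) and the standard library are available. Lean on these libraries where they do the work, as an engineer would, in place of code of your own. Each camera call takes 0.05 s, during which the arm holds its last target. There are 200 camera calls.

## Working session

There is one attempt and no reset: what is moved stays moved. The work goes in short steps, Python scripts to look and compute and a tool call to move; the robot and the scene stay as the last step left them, time stands still between calls to the robot, and variables do not carry over. Pictures are saved under pics/ and viewed, at most 10 in all, crops included, and the job is handed in when it is done.

Besides the shell and the picture viewer there is one more tool, called after "Call:" as name(argument=value, ...), one argument or row to a line, values as JSON. step_arm: Moves the arm, as the interface text tells. Its arguments: {"type":"object","properties":{"steps":{"type":"array","items":{"type":"array","items":{"type":"number"}}},"gripper":{"type":"number"},"force":{"type":"number"}},"required":["steps"]}

```bash
mkdir -p pics
cat > h.py <<'E'
import numpy as np, cv2
from cell import observe, cams, job
from scipy.spatial.transform import Rotation as R
def ray(c,u,v):
    f=200/np.tan(np.radians(c['fov_y'])/2)
    d=np.array([(u-c['cx'])/f,-(v-c['cy'])/f,-1.]);T=np.linalg.inv(c['world_to_cam'])
    return T[:3,3],T[:3,:3]@d
def onz(c,u,v,z):
    o,d=ray(c,u,v);return o+d*(z-o[2])/d[2]
def proj(c,p):
    f=200/np.tan(np.radians(c['fov_y'])/2)
    q=c['world_to_cam']@np.append(p,1);return c['cx']-f*q[0]/q[2],c['cy']+f*q[1]/q[2]
def grab(n):
    c=cams.get_calibration(n);im=cams.get_image(n);return c,im
def save(n,im): cv2.imwrite(f'pics/{n}.png',im[...,::-1])
E
python3 - <<'E'
from h import *
for n in('top','side'):
    c,im=grab(n);save(n+'0',im);print(n,{k:(np.round(v,3).tolist() if k=='world_to_cam' else v) for k,v in c.items()})
    np.save(n+'0.npy',im)
print(observe())
E
```

```text
top {'fov_y': 45.45997472314912, 'cx': 314.56309925380026, 'cy': 199.365816732522, 'world_to_cam': [[0.055, -0.998, 0.007, -0.036], [0.975, 0.055, 0.214, -0.554], [-0.214, -0.005, 0.977, -1.443], [0.0, 0.0, 0.0, 1.0]]}
side {'fov_y': 56.576507475384496, 'cx': 317.376110914584, 'cy': 207.9843045105444, 'world_to_cam': [[1.0, -0.02, 0.015, -0.544], [0.0, 0.58, 0.815, -0.045], [-0.025, -0.814, 0.58, -1.088], [0.0, 0.0, 0.0, 1.0]]}
{'clock': 0.1, 'joints': array([-1.41062332,  0.43517817,  0.02494668,  1.5739856 , -0.01157645,
        1.13399311, -0.07511341]), 'dq': array([-0.00084777, -0.0005302 , -0.00013359, -0.00228391,  0.00071761,
       -0.00037917,  0.00107832]), 'joint_efforts': array([ 2.26714088e-03, -6.69124317e+01,  9.87263024e-01, -3.15142572e+01,
       -6.05416344e-02,  3.73379875e-02,  4.06411868e-05]), 'position': array([0.16226835, 0.60305506, 0.19271566]), 'ee_rot': array([-4.11645242e-01, -3.11445909e+00,  2.22891451e-03]), 'force': array([-0.56080999,  1.61407267, -0.71201402]), 'ft_torque': array([ 0.01547439,  0.0378728 , -0.02049021]), 'gripper_force': 0.0, 'width': 1.002989012618633}
```

View pics/top0.png

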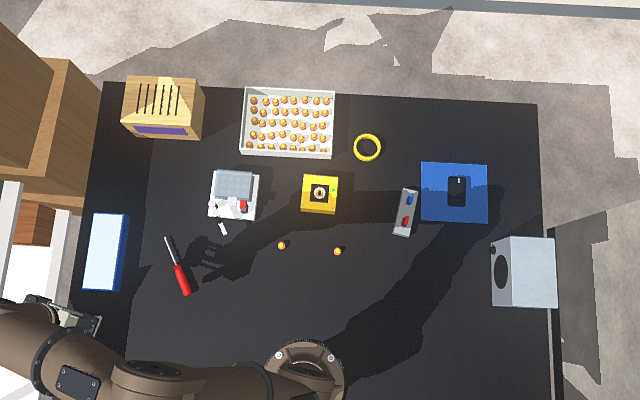

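View pics/side0.png

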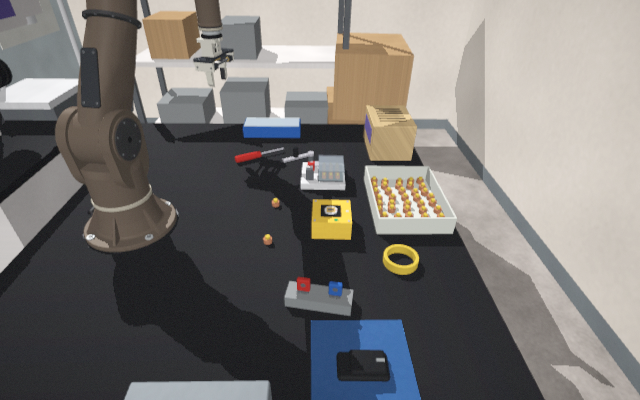

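The top view shows the fixture at (235,193) with the red catch at (243,205), the box at (320,193), and the red key at (405,221) with the blue at (409,199). The tape is at (367,147), and the coils are at (281,245) and (337,251). The side view agrees with this. Next I'll enlarge the details.

Run:
```python
from h import *
t=np.load('top0.npy');s=np.load('side0.npy')
a=cv2.resize(t[160:245,195:275],(400,425),interpolation=cv2.INTER_CUBIC)
b=cv2.resize(t[165:225,290:350],(400,400),interpolation=cv2.INTER_CUBIC)
d=cv2.resize(s[140:200,270:350],(400,300),interpolation=cv2.INTER_CUBIC)
e=cv2.resize(s[270:320,275:360],(400,235),interpolation=cv2.INTER_CUBIC)
o=np.zeros((600,800,3),np.uint8);o[:300,:400]=d;o[300:535,:400]=e
o[:425,400:]=a
save('crop',o)
ct=cams.get_calibration('top');cs=cams.get_calibration('side')
def comps(im,name,m,k=12):
    n,l,st,ce=cv2.connectedComponentsWithStats(m.astype(np.uint8))
    for i in range(1,n):
        if st[i,4]>=k:
            r=cv2.minAreaRect(np.argwhere(l==i)[:,::-1].astype(np.float32))
            print(name,st[i].tolist(),ce[i].round(1),np.round(r[1],1),round(r[2],1))
for nm,im in(('top',t),('side',s)):
    h=cv2.cvtColor(im,cv2.COLOR_RGB2HSV).astype(int);H,S,V=h[...,0],h[...,1],h[...,2]
    comps(im,nm+' red',((H<6)|(H>174))&(S>170)&(V>90))
    comps(im,nm+' blue',(H>105)&(H<120)&(S>170)&(V>60))
    comps(im,nm+' yel',(H>20)&(H<32)&(S>170)&(V>110),40)
```

```text
top red [240, 201, 7, 8, 36] [242.6 204.1] [5.1 7. ] 14.0
top red [403, 216, 6, 10, 35] [405.4 220.7] [3.5 9.8] 18.4
top red [173, 265, 19, 31, 243] [182.1 280.2] [31.6  8.2] 68.2
top blue [425, 162, 62, 30, 585] [457.9 173.7] [62.2 28.4] 3.3
top blue [421, 164, 14, 27, 120] [426.9 178. ] [26. 13.] 90.0
top blue [407, 194, 6, 10, 36] [410.  198.9] [4.1 9.9] 14.0
top blue [82, 214, 43, 77, 171] [113.5 263.3] [33.5 85.9] 28.4
top yel [353, 134, 28, 27, 209] [369.3 147.8] [24.6 27.3] 26.6
top yel [317, 176, 14, 9, 61] [323.4 180.2] [ 8. 13.] 90.0
top yel [300, 177, 38, 38, 580] [320.1 200.8] [35.  37.2] 5.7
side red [235, 151, 26, 12, 168] [247.3 156.5] [ 6.9 25.5] 77.5
side red [308, 163, 6, 7, 17] [311.2 164.5] [6. 5.] 90.0
side red [297, 277, 13, 14, 139] [303.1 283.3] [13. 12.] 90.0
side blue [243, 125, 58, 13, 598] [270.8 132.2] [57. 12.] -0.0
side blue [329, 281, 13, 14, 135] [335.  287.4] [13. 12.] 90.0
side yel [312, 200, 20, 26, 242] [319.4 211.2] [18.1 25.7] 7.1
side yel [312, 227, 11, 12, 45] [317.5 234.1] [11. 10.] 90.0
```

View pics/crop.png

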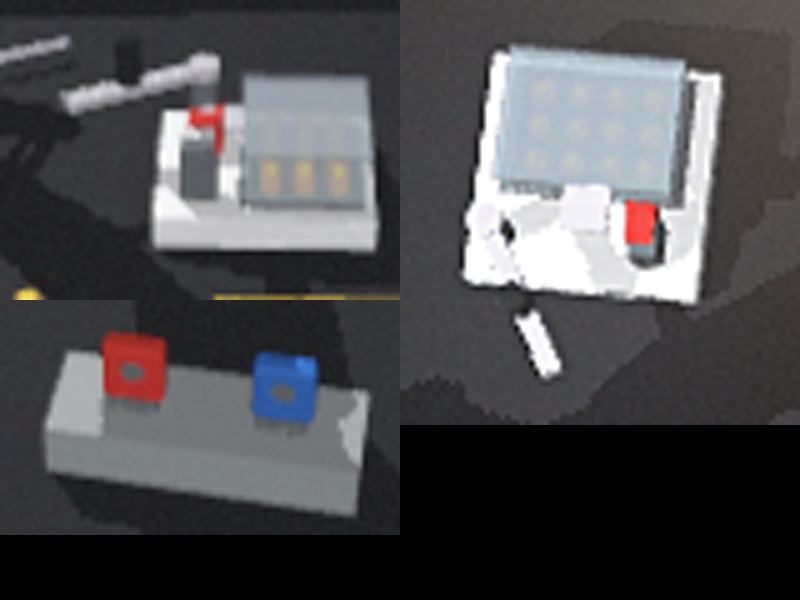

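The crop shows the pivot at about top pixel (212,203.6) and the bar tip at about (225,234). In the side view the tip is at about (283,160.5), the pivot at about (312,153) and the knob top at about (295.5,148.5). Now I'll compute positions.

Run:
```python
from h import *
t=np.load('top0.npy');s=np.load('side0.npy')
ct=cams.get_calibration('top');cs=cams.get_calibration('side')
P=lambda n,c,u,v,z:print(n,(onz(c,u,v,z)*1000).round(1))
P('pivot',ct,212,203.6,.070);P('tip',ct,224.5,234,.070);P('knob?',ct,220,220,.082)
P('catch',ct,242.6,204.1,.075)
for k,(u,v) in dict(bl=(209,216.6),br=(254,220),tr=(259,174.4),tl=(213.4,170.4)).items():P(k,ct,u,v,.022)
P('s pivot',cs,312,153,.070);P('s tip',cs,283,160.5,.070);P('s knob',cs,295.5,148.5,.082)
P('s catch',cs,311,164,.08)
def mid(p,q):
    (o1,d1),(o2,d2)=p,q
    A=np.c_[d1,-d2];x=np.linalg.lstsq(A,o2-o1,rcond=None)[0]
    a,b=o1+x[0]*d1,o2+x[1]*d2;return ((a+b)/2*1000).round(1),(np.linalg.norm(a-b)*1000).round(1)
print('red tri',mid(ray(ct,405.4,220.7),ray(cs,303.1,283.3)))
print('blue tri',mid(ray(ct,410,198.9),ray(cs,335,287.4)))
P('red top',ct,405.4,220.7,.062);P('blue',ct,410,198.9,.062)
# stand top mask, box
h=cv2.cvtColor(t,cv2.COLOR_RGB2HSV).astype(int)
m=((h[...,1]>120)&(h[...,0]>18)&(h[...,0]<34)&(h[...,2]>60)).astype(np.uint8);m[:, :295]=0;m[:,345:]=0
pts=cv2.findNonZero(m)
hull=cv2.convexHull(pts);r=cv2.minAreaRect(hull);print('box rect',r)
print([ (onz(ct,*q,.058)*1000).round(1)[:2] for q in cv2.boxPoints(r)])
m2=((h[...,1]<60)&(h[...,2]>90)).astype(np.uint8);m2[:, :385]=0;m2[:,425:]=0;m2[:180]=0;m2[245:]=0
r=cv2.minAreaRect(cv2.findNonZero(m2));print('stand rect',r)
print([ (onz(ct,*q,.030)*1000).round(1)[:2] for q in cv2.boxPoints(r)])
for n,c in(('tape',(367,147)),('coilA',(281,245)),('coilB',(337.5,251))):P(n,ct,*c,.012)
```

```text
pivot [521.3 312.9  70. ]
tip [428.4 264.9  70. ]
knob? [469.1 280.5  82. ]
catch [524.1 216.9  75. ]
bl [487.9 328.9  22. ]
br [485.  184.4  22. ]
tr [636.4 180.5  22. ]
tl [641.4 330.3  22. ]
s pivot [530.7 315.3  70. ]
s tip [431.2 258.7  70. ]
s knob [472.2 326.   82. ]
s catch [526.4 216.3  80. ]
red tri (array([ 504.7, -292.7,   57. ]), np.float64(2.0))
blue tri (array([ 575.2, -306.1,   57.8]), np.float64(1.9))
red top [ 502.8 -291.9   62. ]
blue [ 573.2 -305.4   62. ]
box rect ((317.8879089355469, 174.65011596679688), (158.63479614257812, 39.77344512939453), 86.71076202392578)
[array([898.9,  83.4]), array([914.7, -47.3]), array([392.6, -99.9]), array([378.8,  21.7])]
stand rect ((405.3117370605469, 212.34706115722656), (17.46290397644043, 47.83317184448242), 12.528807640075684)
[array([ 464.1, -254.9]), array([ 618.2, -285.3]), array([ 608.8, -340.5]), array([ 455., -309.])]
tape [ 753.9 -169.8   12. ]
coilA [411.1  93.3  12. ]
coilB [402.1 -87.2  12. ]
```

Call:
step_arm(
  steps=[
    [12, -11, 0, 0, 0, -0.03],
    [24, -23, 0, 0, 0, -0.07],
    [24, -23, 0, 0, 0, -0.07],
    [24, -23, 0, 0, 0, -0.07],
    [24, -23, 0, 0, 0, -0.07],
    [24, -23, 0, 0, 0, -0.07],
    [24, -23, 0, 0, 0, -0.07],
    [24, -23, 0, 0, 0, -0.07],
    [24, -23, 0, 0, 0, -0.07],
    [24, -23, 0, 0, 0, -0.07],
    [24, -23, 0, 0, 0, -0.07],
    [24, -23, 0, 0, 0, -0.07],
    [12, -12, 0, 0, 0, -0.02],
    [0, 0, 0, 0, 0, 0],
    [0, 0, 0, 0, 0, 0],
  ],
  gripper=0,
)

```text
clock: 1.35
position: [0.4507, 0.3264, 0.1933]
ee_rot: [-1.622, -2.69, 0.001]
force: [0.1, 0.3, -0.2]
width: 0.01
gripper_force: 0.0
```

Run:
```python
from h import *
o=observe();print(o['position'],o['ee_rot'],o['force'],o['width'],R.from_rotvec(o['ee_rot']).as_matrix().round(3).tolist())
c,im=grab('wrist')
for n,p in dict(pivot=(.523,.313,.070),tip=(.430,.263,.070),knobtop=(.470,.285,.106)).items():
    u=tuple(int(round(x)) for x in proj(c,p));print(n,u);cv2.circle(im,u,4,(255,0,255),1)
save('w1',im)
```

```text
[0.45072956 0.32644523 0.19326642] [-1.62165731e+00 -2.69043583e+00  6.59340898e-04] [ 0.09656104  0.32965242 -0.1703255 ] 0.009621158358251473 [[-0.467, 0.884, -0.0], [0.884, 0.467, -0.0], [-0.0, -0.0, -1.0]]
pivot (371, 226)
tip (277, 226)
knobtop (317, 239)
```

View pics/w1.png

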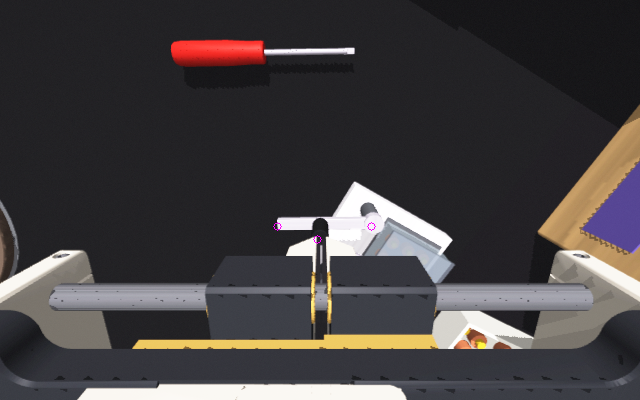

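The wrist view shows the bar along the tool's closing axis, with its tip at (277,223) and pivot at (371,222). The black knob is at (320,225), ahead of the fingers. This matches the computed points, so I'll go down and push.

Call:
step_arm(
  steps=[
    [0, 0, -21, 0, 0, 0],
    [0, 0, -28, 0, 0, 0],
    [0, 0, -28, 0, 0, 0],
    [0, 0, -28, 0, 0, 0],
    [0, 0, 0, 0, 0, 0],
    [5, -12, 0, 0, 0, 0],
    [5, -13, 0, 0, 0, 0],
    [1, -3.6, 0, 0, 0, 0.06],
    [1, -3.7, 0, 0, 0, 0.06],
    [1.3, -3.5, 0, 0, 0, 0.06],
    [1.3, -3.6, 0, 0, 0, 0.06],
    [1.8, -3.3, 0, 0, 0, 0.06],
    [1.8, -3.4, 0, 0, 0, 0.06],
    [2.1, -3.1, 0, 0, 0, 0.06],
    [2.1, -3.1, 0, 0, 0, 0.06],
    [0, 0, 0, 0, 0, 0],
  ],
)

```text
clock: 2.73
position: [0.475, 0.2736, 0.0907]
ee_rot: [0.931, 2.998, 0.003]
force: [0.0, -0.5, 1.0]
width: 0.002
gripper_force: 0.0
```

Call:
step_arm(
  steps=[
    [2.5, -2.8, 0, 0, 0, 0.06],
    [2.5, -2.8, 0, 0, 0, 0.06],
    [2.8, -2.5, 0, 0, 0, 0.06],
    [2.8, -2.5, 0, 0, 0, 0.06],
    [3.1, -2.1, 0, 0, 0, 0.06],
    [3.1, -2.1, 0, 0, 0, 0.06],
  ],
)

```text
clock: 3.23
position: [0.4908, 0.2598, 0.09]
ee_rot: [0.38, 3.116, 0.002]
force: [-0.3, 0.4, 0.3]
width: 0.006
gripper_force: 0.0
```

Run:
```python
from h import *
print(observe()['force'])
c,im=grab('top');c2,i2=grab('side');c3,i3=grab('wrist')
rs=lambda a,w,h:cv2.resize(a,(w,h),interpolation=cv2.INTER_CUBIC)
o=np.zeros((600,800,3),np.uint8);o[:300,:400]=rs(i2[130:205,260:360],400,300);o[:340,400:]=rs(im[160:245,195:295],400,340);o[340:590,:400]=rs(i3,400,250)
save('c2',o)
```

```text
[-0.25907753  0.39390597  0.34840024]
```

View pics/c2.png

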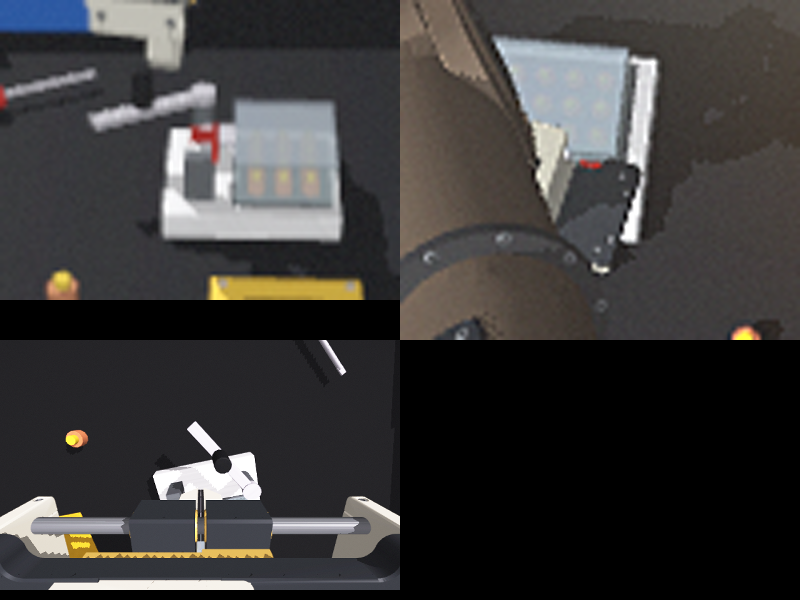

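The bar hasn't moved in either view: in the wrist picture the knob is at about (355,195) on the tool's +x side. I'll check where the tool itself projects.

Run:
```python
from h import *
o=observe();p=o['position'];print(p,o['clock'])
M=R.from_rotvec(o['ee_rot']).as_matrix()
for n in('side','top','wrist'):
    c=cams.get_calibration(n)
    print(n,c['fov_y'],'tcp',np.round(proj(c,p),1),'grasp',np.round(proj(c,p-.019*M[:,2]),1),'-100mm',np.round(proj(c,p-.1*M[:,2]),1),'pivot',np.round(proj(c,(.523,.313,.070)),1),'knobtop0',np.round(proj(c,(.470,.286,.106)),1))
c=cams.get_calibration('wrist');T=np.linalg.inv(c['world_to_cam']);print('cam in tool',(M.T@(T[:3,3]-p)).round(3),'axes',(M.T@T[:3,:3]).round(2).tolist())
print(T[:3,3].round(3))
c2,i2=grab('side');cv2.circle(i2,tuple(int(round(v)) for v in proj(c2,p)),2,(255,0,255),-1)
save('s3',cv2.resize(i2[20:220,180:440],(780,600),interpolation=cv2.INTER_CUBIC))
```

```text
[0.49061661 0.25989086 0.08966847] 3.3833
side 56.576507475384496 tcp [300.4 155.2] grasp [300.3 150.2] -100mm [299.9 127.5] pivot [309.8 153.3] knobtop0 [294.4 147.4]
top 45.45997472314912 tcp [226.9 213. ] grasp [225.9 211.9] -100mm [220.9 206.6] pivot [212.  203.1] knobtop0 [216.7 218.3]
wrist 67.01826207322478 tcp [319.9 230.8] grasp [319.9 242.9] -100mm [319.2 339.5] pivot [398.2 242.9] knobtop0 [353.6 201.1]
cam in tool [ 0.081  0.001 -0.19 ] axes [[0.0, 0.95, 0.3], [1.0, -0.0, -0.0], [-0.0, 0.3, -0.95]]
[0.412 0.28  0.279]
```

View pics/s3.png

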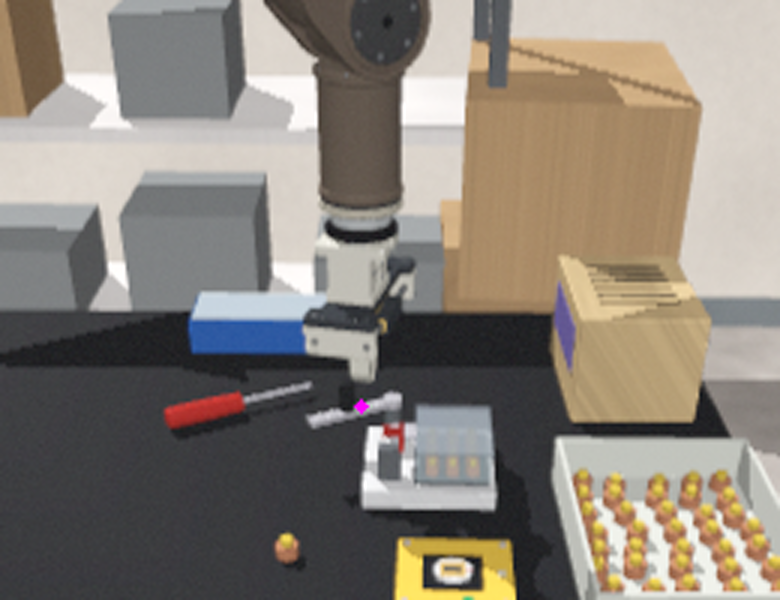

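Run:
```python
from h import *
rs=lambda a,w,h:cv2.resize(a,(w,h),interpolation=cv2.INTER_CUBIC)
s=np.load('side0.npy');cs=cams.get_calibration('side');ct=cams.get_calibration('top')
p0=np.array([.162,.603,.193]);print(proj(cs,p0),proj(ct,p0))
c,w=grab('wrist');_,t=grab('top');_,s2=grab('side')
o=np.zeros((600,800,3),np.uint8)
o[:300,:400]=rs(s[40:115,165:265],400,300)
o[:300,400:]=rs(w[190:340,220:420],400,300)
o[300:,:400]=rs(s2[115:175,265:345],400,300)
o[300:,400:]=rs(t[180:255,190:290],400,300)
for c_,p,(u0,v0,k,a,b) in ((cs,p0,(165,40,4,0,0)),(c,observe()['position'],(220,190,2,400,0)),(cs,observe()['position'],(265,115,5,0,300))):
    u,v=proj(c_,p);cv2.circle(o,(int((u-u0)*k+a),int((v-v0)*k+b)),3,(255,0,255),1)
save('c4',o)
```

```text
(np.float64(218.43002648176127), np.float64(91.2896545581489)) (np.float64(82.45686512466864), np.float64(318.0615871388741))
```

View pics/c4.png

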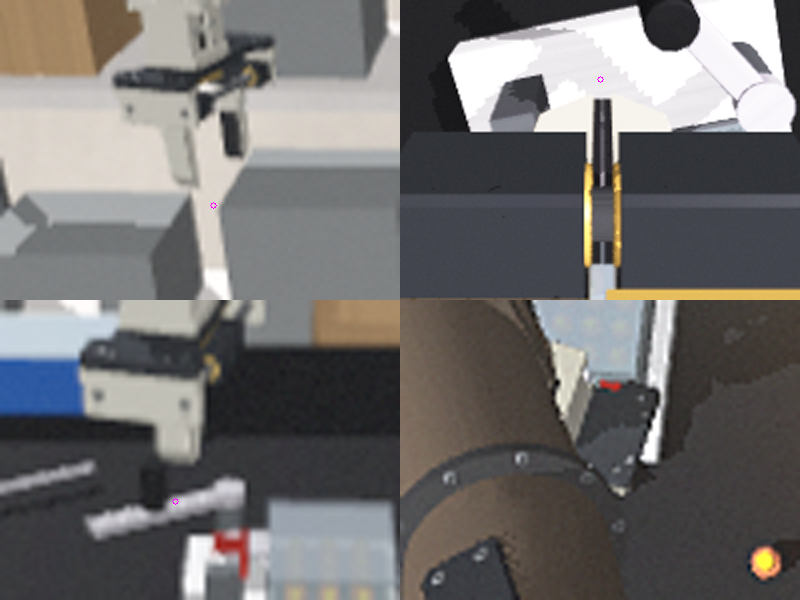

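The fingers really end about 30 mm above the reported TCP: the wrist tip is at (320,239) against the predicted 231, and the side tip is at (300,147) against 155. They passed over the knob. I'll go back and repeat the push 34 mm lower.

Call:
step_arm(
  steps=[
    [-5, 9, 0, 0, 0, -0.12],
    [-5, 9.5, 0, 0, 0, -0.12],
    [-6, 9.5, 0, 0, 0, -0.12],
    [-6, 9.5, 0, 0, 0, -0.12],
    [-6, 9.5, 0, 0, 0, -0.12],
    [-6, 9.5, 0, 0, 0, -0.12],
    [-6, 10, 0, 0, 0, -0.12],
    [0, 0, -12, 0, 0, 0],
    [0, 0, -12, 0, 0, 0],
    [0, 0, -10, 0, 0, 0],
    [0, 0, 0, 0, 0, 0],
    [5, -12, 0, 0, 0, 0],
    [5, -13, 0, 0, 0, 0],
    [1, -3.6, 0, 0, 0, 0.06],
    [1, -3.7, 0, 0, 0, 0.06],
    [1.3, -3.5, 0, 0, 0, 0.06],
    [1.3, -3.6, 0, 0, 0, 0.06],
  ],
)

```text
clock: 5.0
position: [0.4655, 0.2859, 0.0553]
ee_rot: [1.283, 2.866, 0.002]
force: [-0.9, 1.2, -0.6]
width: 0.005
gripper_force: 0.6
```

Call:
step_arm(
  steps=[
    [1.8, -3.3, 0, 0, 0, 0.06],
    [1.8, -3.4, 0, 0, 0, 0.06],
    [2.1, -3.1, 0, 0, 0, 0.06],
    [2.1, -3.1, 0, 0, 0, 0.06],
    [2.5, -2.8, 0, 0, 0, 0.06],
    [2.5, -2.8, 0, 0, 0, 0.06],
    [2.8, -2.5, 0, 0, 0, 0.06],
    [2.8, -2.5, 0, 0, 0, 0.06],
  ],
)

```text
clock: 5.67
position: [0.4838, 0.2623, 0.0553]
ee_rot: [0.565, 3.089, 0.001]
force: [-0.9, 1.2, -0.7]
width: 0.005
gripper_force: 0.6
```

Run:
```python
from h import *
print(observe()['force'])
c,w=grab('wrist')
print([np.round(proj(c,p)) for p in ((.523,.313,.070),(.523-.103*.352,.313-.103*.936,.07),(.523-.060*.352,.313-.060*.936,.106))])
g=cv2.cvtColor(w,cv2.COLOR_RGB2GRAY)
save('w5',w)
```

```text
[-0.93660744  1.21319216 -0.68121665]
[array([414., 266.]), array([256., 267.]), array([322., 300.])]
```

View pics/w5.png

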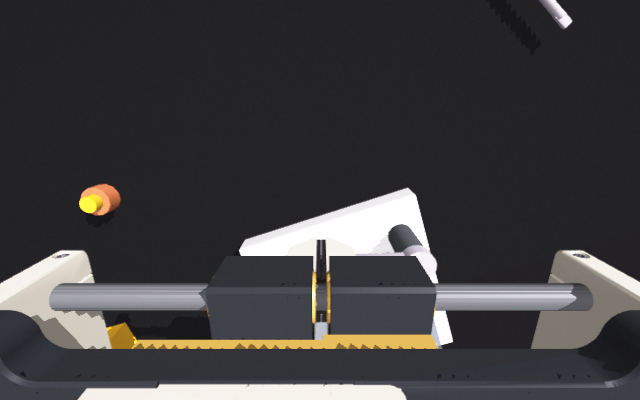

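The bar has moved under the gripper: only the pivot end shows, at (415,250). I'll go on pushing to the stop.

Call:
step_arm(
  steps=[
    [3.1, -2.1, 0, 0, 0, 0.06],
    [3.1, -2.1, 0, 0, 0, 0.06],
    [3.3, -1.7, 0, 0, 0, 0.06],
    [3.3, -1.8, 0, 0, 0, 0.06],
    [3.5, -1.3, 0, 0, 0, 0.06],
    [3.5, -1.4, 0, 0, 0, 0.06],
    [0, 0, 0, 0, 0, 0],
  ],
)

```text
clock: 6.3
position: [0.5011, 0.2522, 0.0548]
ee_rot: [-0.003, -3.139, 0.001]
force: [-8.0, 1.0, 5.0]
width: 0.006
gripper_force: 3.7
```

Call:
step_arm(
  steps=[
    [2, 0, 0, 0, 0, 0],
    [2, 0, 0, 0, 0, 0],
    [0, 0, 0, 0, 0, 0],
    [0, 0, 0, 0, 0, 0],
  ],
)

```text
clock: 6.63
position: [0.5012, 0.2522, 0.0545]
ee_rot: [-0.006, -3.133, 0.003]
force: [-19.3, 0.0, 14.1]
width: 0.003
gripper_force: 9.5
```

Call:
step_arm(
  steps=[
    [-15, 0, 0, 0, 0, 0],
    [-20, 0, 0, 0, 0, 0],
    [0, 0, 25, 0, 0, 0],
    [0, 0, 35, 0, 0, 0],
    [0, 0, 35, 0, 0, 0],
    [8, -15, 35, 0, 0, 0],
    [16, -30, 15, 0, 0, 0],
    [16, -30, 0, 0, 0, 0],
    [16, -30, 0, 0, 0, 0],
    [16, -30, 0, 0, 0, 0],
    [16, -30, 0, 0, 0, 0],
    [16, -30, 0, 0, 0, 0],
    [16, -30, 0, 0, 0, 0],
    [16, -30, 0, 0, 0, 0],
    [8, -15, 0, 0, 0, 0],
    [0, 0, 0, 0, 0, 0],
    [0, 0, 0, 0, 0, 0],
  ],
  gripper=0.5,
)

```text
clock: 8.05
position: [0.6153, -0.0192, 0.1997]
ee_rot: [0.013, 3.141, -0.001]
force: [0.9, 1.2, -0.2]
width: 0.504
gripper_force: 0.0
```

Run:
```python
from h import *
t=np.load('top0.npy');ct=cams.get_calibration('top')
h=cv2.cvtColor(t,cv2.COLOR_RGB2HSV).astype(int)
m=((h[...,1]>120)&(h[...,0]>18)&(h[...,0]<34)&(h[...,2]>60)).astype(np.uint8);m[:, :295]=0;m[:,345:]=0;m[:168]=0;m[225:]=0
hull=cv2.convexHull(cv2.findNonZero(m));r=cv2.minAreaRect(hull);print('box rect',r)
print([ (onz(ct,*q,.058)*1000).round(1)[:2] for q in cv2.boxPoints(r)])
o=observe();print(o['position'],o['ee_rot'],o['force'])
c,w=grab('wrist');np.save('w6.npy',w);_,t2=grab('top');_,s2=grab('side')
ow=[proj(c,p) for p in ((.55,-.016,.062),)];print(ow)
rs=lambda a,w,h:cv2.resize(a,(w,h),interpolation=cv2.INTER_CUBIC)
out=np.zeros((600,800,3),np.uint8)
out[:300,:]=rs(w[40:280],640,240).repeat(1,0)[:300] if 0 else rs(w[:240],800,300)
out[300:,:400]=rs(t2[165:240,195:295],400,300)
out[300:,400:]=rs(s2[130:205,270:370],400,300)
save('c6',out)
```

```text
box rect ((318.8202209472656, 193.88766479492188), (35.363792419433594, 37.73402404785156), 5.440331935882568)
[array([515.6,  39.9]), array([638. ,  36.1]), array([633.4, -76.6]), array([511.2, -70.8])]
[ 0.61528537 -0.01918785  0.19972577] [ 1.28600097e-02  3.14132934e+00 -9.31976037e-04] [ 0.85145294  1.23953372 -0.20440808]
[(np.float64(323.1410033061123), np.float64(121.19129955433657))]
```

View pics/c6.png

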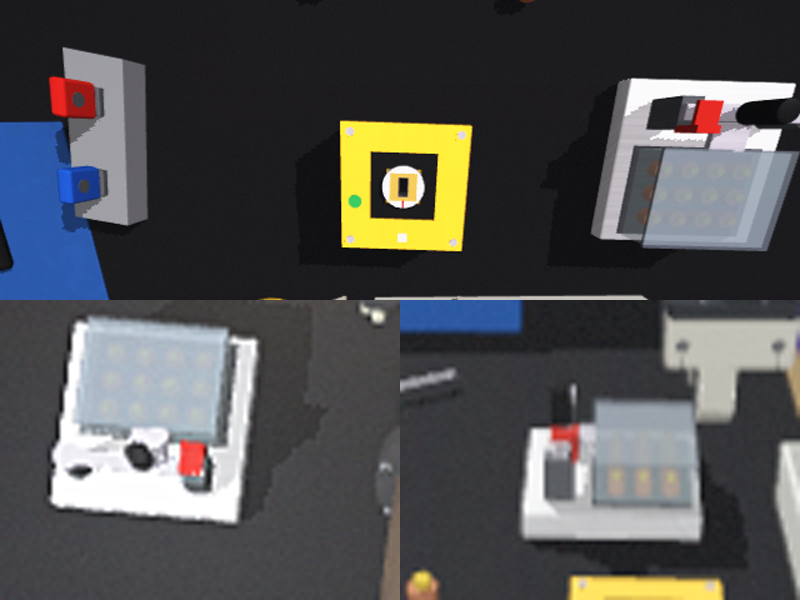

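The latch bar now lies in the red catch in both views. The box is clear in the wrist crop, with the cylinder at (403,187) and its slot running along the image's vertical. I'll measure the box, slot and keys here.

Run:
```python
from h import *
w=np.load('w6.npy');c=cams.get_calibration('wrist')
h=cv2.cvtColor(w,cv2.COLOR_RGB2HSV).astype(int);H,S,V=h[...,0],h[...,1],h[...,2]
W=lambda u,v,z:(onz(c,u,v,z)*1000).round(1)
m=((H>22)&(H<33)&(S>120)&(V>120)).astype(np.uint8);m[:,:250]=0;m[:,390:]=0;m[:90]=0;m[215:]=0
q=cv2.minAreaRect(cv2.findNonZero(m))
hull=cv2.convexHull(cv2.findNonZero(m));ap=cv2.approxPolyDP(hull,5,True)[:,0]
P=[W(u,v,.058)[:2] for u,v in ap];print('box quad',ap.tolist(),[p.tolist() for p in P])
P=np.array([W(u,v,.058)[:2] for u,v in cv2.boxPoints(q)]);print('rect',P.tolist(),P.mean(0),'sides',np.linalg.norm(P-np.roll(P,1,0),axis=1), [np.degrees(np.arctan2(*(P[(i+1)%4]-P[i])[::-1])).round(2) for i in range(4)])
# disc white + slot
roi=np.zeros_like(m);roi[115:185,290:355]=1
bk=((V<70)&(roi>0)).astype(np.uint8)
n,l,st,ce=cv2.connectedComponentsWithStats(bk)
for i in range(1,n):
    if st[i,4]>8:
        r=cv2.minAreaRect(np.argwhere(l==i)[:,::-1].astype(np.float32));print('dark',st[i],ce[i],r,W(*ce[i],.062),W(*ce[i],.058))
big=l==np.argmax(st[1:,4])+1
fill=np.zeros_like(m);cn,_=cv2.findContours(big.astype(np.uint8),cv2.RETR_CCOMP,cv2.CHAIN_APPROX_NONE)
for k in cn:
    if 100<cv2.contourArea(k)<3000:print('hole/contour',cv2.contourArea(k),cv2.minEnclosingCircle(k),W(*cv2.minEnclosingCircle(k)[0],.062), cv2.minAreaRect(k))
for nm,mm in (('red',((H<6)|(H>174))&(S>150)&(V>60)),('blue',(H>105)&(H<120)&(S>150)&(V>60))):
    mm=mm.astype(np.uint8);mm[:,95:]=0;mm[:55]=0;mm[170:]=0
    n,l,st,ce=cv2.connectedComponentsWithStats(mm);
    for i in range(1,n):
        if st[i,4]>100:print(nm,st[i],ce[i])
print(cv2.resize(V[135:165,308:338].astype(np.uint8),(30,30)).tolist() if 0 else '')
for r in V[136:164,310:336]:print(' '.join('%3d'%x for x in r))
for n,p in dict(red=(.5035,-.292,.070),blue=(.5740,-.3055,.070)).items():print(n,np.round(proj(c,p),1))
```

```text
box quad [[376, 101], [368, 200], [274, 197], [272, 97]] [[529.5, 42.6], [637.5, 39.1], [633.6, -68.7], [525.4, -65.5]]
rect [[633.6, -75.1], [524.9, -65.4], [528.8, 42.8], [638.3, 44.6]] [581.4   -13.275] sides [119.79223681 109.1319385  108.27026369 109.51479352] [np.float64(174.9), np.float64(87.94), np.float64(0.94), np.float64(-92.25)]
dark [ 297  122   53   54 1700] [322.25941176 147.26058824] ((322.29412841796875, 148.1764678955078), (52.304290771484375, 52.03777313232422), 1.9091525077819824) [576.7 -13.4  62. ] [577.2 -13.4  58. ]
dark [319 143   7  14  85] [322.35294118 149.45882353] ((322.0, 149.5), (13.0, 6.0), 90.0) [579.  -13.3  62. ] [579.6 -13.3  58. ]
hole/contour 2578.5 ((322.0383605957031, 148.00225830078125), 36.097721099853516) [577.5 -13.6  62. ] ((322.29412841796875, 148.1764678955078), (52.304290771484375, 52.03777313232422), 1.9091525077819824)
hole/contour 1035.0 ((322.0316467285156, 148.5569610595703), 19.53798484802246) [578.1 -13.6  62. ] ((322.0, 149.0), (36.0, 36.0), 0.0)
red [ 39  61  38  34 994] [56.55432596 78.03923541]
blue [   0   97   80   73 4592
[... 2277 characters left out ...]
5 217 243 246 246 246 245 246 253 253 251
249 247 246 246 246 246 246 246 245 245 245 245 245 245 246 245 245 245 246 245 246 245 246 249 254 253
249 247 247 247 247 247 247 246 246 246 246 246 245 246 246 246 246 246 246 246 246 246 246 249 249 248
247 248 248 248 248 247 247 247 247 247 248 245 244 246 247 247 247 247 247 247 247 247 247 249 249 198
232 245 249 250 252 251 251 251 253 252 253 244 236 249 251 251 250 251 250 249 249 248 248 251 242 167
 92 177 241 249 250 250 250 251 251 251 251 242 240 251 252 251 251 251 250 250 250 248 247 240 224 131
 21  22 128 237 246 248 250 250 250 250 251 242 240 249 251 250 250 250 250 249 248 231 125  59  87  68
red [37.1 73.5]
blue [ 43.5 146.3]
```

Slot centre in the wrist camera is about (579,-13.3) mm with box yaw about −1.9°. It lies 2.4 mm off the box centre at (581.5,-13), within the allowed 4 mm. I'll look at the red key from the same relative pose, so that camera bias cancels.

Call:
step_arm(
  steps=[
    [-4, -17, 0, 0, 0, -0.02],
    [-9, -35, 0, 0, 0, -0.02],
    [-9, -35, 0, 0, 0, -0.03],
    [-9, -35, 0, 0, 0, -0.03],
    [-9, -35, 0, 0, 0, -0.03],
    [-9, -35, 0, 0, 0, -0.02],
    [-9, -35, 0, 0, 0, -0.02],
    [-9, -35, 0, 0, 0, -0.02],
    [-9, -18, 0, 0, 0, 0],
    [0, 0, 0, 0, 0, 0],
    [0, 0, 0, 0, 0, 0],
  ],
)

```text
clock: 9.12
position: [0.5383, -0.2975, 0.1997]
ee_rot: [-0.307, -3.127, 0.0]
force: [0.8, 1.0, -0.3]
width: 0.498
gripper_force: 0.0
```

Run:
```python
from h import *
o=observe();print(o['position'],o['ee_rot'],o['force'])
c,w=grab('wrist');np.save('w7.npy',w)
h=cv2.cvtColor(w,cv2.COLOR_RGB2HSV).astype(int);H,S,V=h[...,0],h[...,1],h[...,2]
W=lambda u,v,z:(onz(c,u,v,z)*1000).round(1)
m=(((H<8)|(H>172))&(S>130)&(V>50)).astype(np.uint8);m[240:]=0
n,l,st,ce=cv2.connectedComponentsWithStats(m)
for i in range(1,n):
    if st[i,4]>60:
        k=np.argwhere(l==i)[:,::-1].astype(np.float32);r=cv2.minAreaRect(k)
        print('red',st[i],ce[i],r,np.median(V[l==i]));print([W(*q,.070)[:2].tolist() for q in cv2.boxPoints(r)])
        x,y,ww,hh=st[i][:4]
        for row in V[y-2:y+hh+2:2,x-2:x+ww+2:2]:print(' '.join('%3d'%a for a in row))
m=((H>105)&(H<120)&(S>150)&(V>50)).astype(np.uint8)
n,l,st,ce=cv2.connectedComponentsWithStats(m)
for i in range(1,n):
    if st[i,4]>60:print('blue',st[i],ce[i])
print(np.round(proj(c,(.5035,-.292,.070)),1),np.round(proj(c,(.574,-.3055,.070)),1))
save('w7',w)
```

```text
[ 0.53829445 -0.29747119  0.19965728] [-3.06823118e-01 -3.12653826e+00  2.24382781e-04] [ 0.77865868  0.95847505 -0.32625022]
red [315 136  12  30 333] [320.51351351 150.36936937] ((320.5, 150.5), (29.0, 11.0), 90.0) 253.0
[[487.3, -293.0], [489.5, -281.8], [519.4, -287.6], [517.1, -299.1]]
223 222 222 223 223 221 221 223
223 219 194 225 231 235 221 222
220  93 225 241 243 245 243 169
154 144 251 254 254 254 254 168
125 160 249 253 254 254 254 168
125 156 248 253 254 254 254 169
124 154 248 253 254 254 254 167
124 153 248 253 254 254 254 168
146 154 248 253 254 254 254 167
147 149 247 253 254 254 254 166
145 147 248 253 254 254 254 163
145 144 247 253 254 254 254 165
144 147 246 253 254 254 254 183
145 150 246 253 254 254 254 213
146 148 246 253 254 254 254 212
146 134 241 251 252 253 249 221
148 146 146 168 177 177 221 220
blue [  120   166   188   117 10654] [218.39224704 216.01980477]
blue [316 196  10  32 304] [320.59539474 211.50986842]
[319.  151.2] [319.5 215.2]
```

Call:
step_arm(
  steps=[
    [-17, 3.5, 0, 0, 0, 0],
    [-18, 3.5, 0, 0, 0, 0],
    [0, 0, -30, 0, 0, 0],
    [0, 0, -35, 0, 0, 0],
    [0, 0, -35, 0, 0, 0],
    [0, 0, -35, 0, 0, 0],
    [0, 0, -20, 0, 0, 0],
    [0, 0, 0, 0, 0, 0],
    [0, 0, 0, 0, 0, 0],
  ],
)

```text
clock: 9.92
position: [0.5045, -0.2875, 0.0441]
ee_rot: [-0.299, -3.126, -0.002]
force: [-0.3, -0.6, 0.4]
width: 0.499
gripper_force: 0.0
```

Run:
```python
from h import *
o=observe();p=o['position'];print(p,o['force'])
c,s=grab('side');w=grab('wrist')[1]
print('tcp',proj(c,p),'key top',proj(c,(.5035,-.2905,.07)),'tip-32',proj(c,p+[0,0,.032]))
x,y=map(int,proj(c,(.5035,-.2905,.07)))
h=cv2.cvtColor(s,cv2.COLOR_RGB2HSV)
rs=lambda a,w,h:cv2.resize(a,(w,h),interpolation=cv2.INTER_CUBIC)
o=np.zeros((600,800,3),np.uint8);o[:,:400]=rs(s[y-60:y+60,x-40:x+40],400,600);o[:300,400:]=rs(w[200:350,220:420],400,300)
save('c8',o)
```

```text
[ 0.50454478 -0.28748546  0.04409907] [-0.32897757 -0.56352509  0.43446898]
tcp (np.float64(302.68525283356263), np.float64(285.6532700036891)) key top (np.float64(302.0989124389783), np.float64(278.5675155644305)) tip-32 (np.float64(302.56356811566985), np.float64(275.62201746613977))
```

View pics/c8.png

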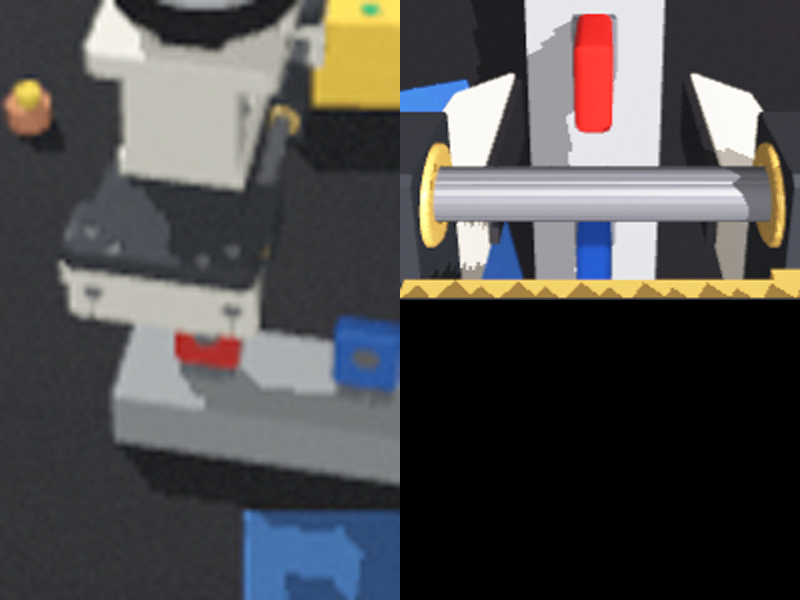

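The fingertips straddle the key, at wrist pixels (277,237) and (366,237). The bow is at column 317, about 4 px to one side, so I'll shift y by −3 mm. Then I'll go down and close gently.

Call:
step_arm(
  steps=[
    [-1, -3, 0, 0, 0, 0],
    [0, 0, -10, 0, 0, 0],
    [0, 0, -10, 0, 0, 0],
    [0, 0, -8, 0, 0, 0],
    [0, 0, -4, 0, 0, 0],
    [0, 0, 0, 0, 0, 0],
    [0, 0, 0, 0, 0, 0],
  ],
)

```text
clock: 10.6
position: [0.503, -0.2922, 0.0119]
ee_rot: [-0.303, -3.126, -0.001]
force: [-0.1, -0.4, 0.6]
width: 0.496
gripper_force: 0.0
```

Call:
step_arm(
  steps=[
    [0, 0, 0, 0, 0, 0],
    [0, 0, 0, 0, 0, 0],
    [0, 0, 0, 0, 0, 0],
    [0, 0, 0, 0, 0, 0],
    [0, 0, 0, 0, 0, 0],
    [0, 0, 0, 0, 0, 0],
  ],
  gripper=0,
  force=10,
)

```text
clock: 11.1
position: [0.5035, -0.2923, 0.0126]
ee_rot: [0.302, 3.127, 0.0]
force: [-1.0, 0.1, 1.6]
width: 0.134
gripper_force: 10.0
```

Gripped: the 12.3 mm opening matches the bow, with 10 N on the pads. The key's true position against the wrist camera gives a bias of about (0,+1.9) mm, so the slot target for the TCP is about (579.3,-15.2). I'll lift and carry the key there.

Call:
step_arm(
  steps=[
    [0, 0, 0, 0, 0, 0],
    [0, 0, 6, 0, 0, 0],
    [0, 0, 12, 0, 0, 0],
    [0, 0, 20, 0, 0, 0],
    [0, 0, 30, 0, 0, 0],
    [0, 0, 32, 0, 0, 0],
    [4, 15, 0, 0, 0, 0.01],
    [8, 30, 0, 0, 0, 0.02],
    [8, 30, 0, 0, 0, 0.02],
    [8, 30, 0, 0, 0, 0.02],
    [8, 30, 0, 0, 0, 0.02],
    [8, 30, 0, 0, 0, 0.02],
    [8, 30, 0, 0, 0, 0.02],
    [8, 30, 0, 0, 0, 0.02],
    [8, 30, 0, 0, 0, 0.01],
    [8, 22, 0, 0, 0, 0],
    [0, 0, 0, 0, 0, 0],
    [0, 0, 0, 0, 0, 0],
  ],
  force=30,
)

```text
clock: 12.6
position: [0.5798, -0.0135, 0.1131]
ee_rot: [0.047, 3.14, 0.001]
force: [0.7, -0.3, -0.1]
width: 0.132
gripper_force: 30.0
```

Run:
```python
from h import *
o=observe();print(o['position'],o['ee_rot'],o['force'],o['ft_torque'],o['width'])
a=o['ee_rot'];print('tool y deg',np.degrees(2*np.arctan2(a[1],a[0]))-90)
c,w=grab('wrist')
h=cv2.cvtColor(w,cv2.COLOR_RGB2HSV).astype(int);H,S,V=h[...,0],h[...,1],h[...,2]
m=(((H<8)|(H>172))&(S>130)&(V>50)).astype(np.uint8)
n,l,st,ce=cv2.connectedComponentsWithStats(m)
for i in range(1,n):
    if st[i,4]>20:print('red',st[i],ce[i])
p=o['position'];print('proj key tip',proj(c,p+[0,0,-.0066]),'collar',proj(c,p+[0,0,.02]))
ct,t=grab('top');cs,s=grab('side');print('key top',proj(cs,p+[0,0,.0574]),proj(ct,p+[0,0,.0574]))
for nm,im in(('top',t),('side',s)):
    h=cv2.cvtColor(im,cv2.COLOR_RGB2HSV).astype(int)
    m=(((h[...,0]<8)|(h[...,0]>172))&(h[...,1]>150)&(h[...,2]>70)).astype(np.uint8)
    n,l,st,ce=cv2.connectedComponentsWithStats(m)
    for i in range(1,n):
        if st[i,4]>6:print(nm,st[i],ce[i])
```

```text
[ 0.57981098 -0.01353015  0.11313652] [4.65281232e-02 3.14043700e+00 5.84946898e-04] [ 0.71337622 -0.31496121 -0.05251695] [-0.04381896  0.00821221  0.0130319 ] 0.1316991777251001
tool y deg 88.30235724898455
red [597 116  43  35 781] [625.45710627 136.4737516 ]
red [ 309  226   25   57 1280] [320.90703125 255.1640625 ]
proj key tip (np.float64(320.37630463740675), np.float64(226.89284398632438)) collar (np.float64(320.32895050407586), np.float64(243.46946201645483))
key top (np.float64(331.6977626757561), np.float64(175.72497498248106)) (np.float64(318.043646790123), np.float64(183.25874353179043))
top [240 200   7   9  43] [242.39534884 203.86046512]
top [173 265  19  31 274] [181.87591241 280.2189781 ]
side [235 151  27  12 185] [247.44864865 156.36756757]
side [308 161   6   9  23] [310.86956522 163.82608696]
side [327 181  10   7  16] [329.875 185.625]
```

Call:
step_arm(
  steps=[
    [-0.5, -1.2, 0, 0, 0, 0],
    [0, 0, -15, 0, 0, 0],
    [0, 0, -15, 0, 0, 0],
    [0, 0, -8, 0, 0, 0],
    [0, 0, -3, 0, 0, 0],
    [0, 0, -2, 0, 0, 0],
    [0, 0, -2, 0, 0, 0],
    [0, 0, -2, 0, 0, 0],
    [0, 0, 0, 0, 0, 0],
  ],
)

```text
clock: 13.5
position: [0.579, -0.0167, 0.0656]
ee_rot: [0.052, 3.141, -0.0]
force: [0.2, -0.6, -0.3]
width: 0.13
gripper_force: 30.0
```

Call:
step_arm(
  steps=[
    [0, 0, -2, 0, 0, 0],
    [0, 0, -2, 0, 0, 0],
    [0, 0, 0, 0, 0, 0],
  ],
)

```text
clock: 13.75
position: [0.5788, -0.0167, 0.0612]
ee_rot: [-0.052, -3.141, 0.0]
force: [1.2, -1.1, -0.8]
width: 0.128
gripper_force: 30.0
```

Call:
step_arm(
  steps=[
    [0, 0, -2, 0, 0, 0],
    [0, 0, -2, 0, 0, 0],
    [0, 0, -2, 0, 0, 0],
    [0, 0, 0, 0, 0, 0],
  ],
)

```text
clock: 14.08
position: [0.5788, -0.0167, 0.055]
ee_rot: [-0.052, -3.141, 0.0]
force: [-0.1, -1.3, -1.5]
width: 0.132
gripper_force: 30.0
```

Call:
step_arm(
  steps=[
    [0, 0, -3, 0, 0, 0],
    [0, 0, -3, 0, 0, 0],
    [0, 0, -2, 0, 0, 0],
    [0, 0, -2, 0, 0, 0],
    [0, 0, 0, 0, 0, 0],
  ],
)

```text
clock: 14.5
position: [0.5788, -0.0167, 0.0449]
ee_rot: [-0.052, -3.141, 0.0]
force: [0.2, -1.5, -1.4]
width: 0.132
gripper_force: 30.0
```

Call:
step_arm(
  steps=[
    [0, 0, -1, 0, 0, 0],
    [0, 0, -1, 0, 0, 0],
    [0, 0, -1, 0, 0, 0],
    [0, 0, 0, 0, 0, 0],
  ],
)

```text
clock: 14.83
position: [0.5791, -0.0167, 0.0444]
ee_rot: [0.052, 3.14, 0.001]
force: [-8.1, -2.4, 21.7]
width: 0.127
gripper_force: 30.0
```

Run:
```python
from h import *
o=observe();p=o['position'];print(p,o['force'],o['ft_torque'])
cs,s=grab('side');h=cv2.cvtColor(s,cv2.COLOR_RGB2HSV).astype(int)
m=(((h[...,0]<8)|(h[...,0]>172))&(h[...,1]>150)&(h[...,2]>70)).astype(np.uint8)
n,l,st,ce=cv2.connectedComponentsWithStats(m)
for i in range(1,n):
    if st[i,4]>3:print(st[i],ce[i])
print('bow bottom y-face if home',proj(cs,(.579,-.022,.068)),'top',proj(cs,(.579,-.022,.102)))
```

```text
[ 0.57909611 -0.01668999  0.04435588] [-8.07881781 -2.39235834 21.70100959] [-0.44283898  1.88101344 -0.03707572]
[235 151  26  12 183] [247.34972678 156.36065574]
[308 161   6   9  24] [310.79166667 163.70833333]
[326 204   3   5   6] [326.66666667 206.33333333]
bow bottom y-face if home (np.float64(330.222300926671), np.float64(208.80090486500794)) top (np.float64(330.647975687434), np.float64(198.77639291880052))
```

Seated: the reaction is 21.7 N at z 44.4 mm, just where the collar should rest. I'll ease off the push and turn clockwise.

Call:
step_arm(
  steps=[
    [0, 0, 2, 0, 0, 0],
    [0, 0, 0, 0, 0, -0.05],
    [0, 0, 0, 0, 0, -0.05],
    [0, 0, 0, 0, 0, -0.05],
    [0, 0, 0, 0, 0, -0.05],
    [0, 0, 0, 0, 0, -0.05],
    [0, 0, 0, 0, 0, -0.05],
    [0, 0, 0, 0, 0, -0.05],
    [0, 0, 0, 0, 0, -0.05],
    [0, 0, 0, 0, 0, 0],
  ],
  force=45,
)

```text
clock: 15.72
position: [0.5787, -0.0173, 0.0446]
ee_rot: [-0.679, -3.067, 0.001]
force: [-2.0, -4.3, 3.5]
width: 0.128
gripper_force: 45.0
```

Run:
```python
from h import *
o=observe();a=o['ee_rot'];print(o['joints'].round(2),o['ft_torque'],o['force'],np.degrees(2*np.arctan2(a[1],a[0]))-90)
```

```text
[-0.22  0.53  0.23  1.86 -0.16  0.77  1.22] [-0.93014328  0.63623296  0.09865692] [-1.98099351 -4.31751069  3.54740286] -294.9538161783056
```

Call:
step_arm(
  steps=[
    [0, 0, 0, 0, 0, -0.05],
    [0, 0, 0, 0, 0, -0.05],
    [0, 0, 0, 0, 0, -0.05],
    [0, 0, 0, 0, 0, -0.05],
    [0, 0, 0, 0, 0, -0.05],
    [0, 0, 0, 0, 0, -0.05],
    [0, 0, 0, 0, 0, -0.05],
    [0, 0, 0, 0, 0, -0.05],
    [0, 0, 0, 0, 0, -0.05],
    [0, 0, 0, 0, 0, -0.05],
    [0, 0, 0, 0, 0, -0.05],
    [0, 0, 0, 0, 0, -0.05],
    [0, 0, 0, 0, 0, -0.05],
    [0, 0, 0, 0, 0, -0.05],
    [0, 0, 0, 0, 0, -0.05],
    [0, 0, 0, 0, 0, 0],
  ],
)

```text
clock: 17.05
position: [0.5787, -0.0173, 0.0446]
ee_rot: [1.754, 2.606, -0.001]
force: [-2.5, -4.3, 5.7]
width: 0.127
gripper_force: 45.0
```

Run:
```python
from h import *
o=observe();a=o['ee_rot'];print(o['joints'].round(2),o['ft_torque'],o['force'],np.degrees(2*np.arctan2(a[1],a[0]))-90)
```

```text
[-0.37  0.55  0.43  1.87 -0.31  0.78  0.62] [-1.0824294   0.76643976  0.11276338] [-2.50296871 -4.33609134  5.65328441] 22.13258501175723
```

Call:
step_arm(
  steps=[
    [0, 0, 0, 0, 0, -0.05],
    [0, 0, 0, 0, 0, -0.05],
    [0, 0, 0, 0, 0, -0.05],
    [0, 0, 0, 0, 0, -0.03],
    [0, 0, 0, 0, 0, 0],
  ],
)

```text
clock: 17.47
position: [0.5787, -0.0173, 0.0446]
ee_rot: [1.979, 2.439, -0.001]
force: [-3.9, -4.0, 5.2]
width: 0.125
gripper_force: 45.0
```

Run:
```python
from h import *
o=observe();a=o['ee_rot'];print(o['joints'].round(2),o['ft_torque'],o['force'],np.degrees(2*np.arctan2(a[1],a[0]))-90)
```

```text
[-0.4   0.56  0.48  1.88 -0.35  0.79  0.48] [-1.12273814  0.80041377  0.05556946] [-3.94960037 -4.0148517   5.16694225] 11.890686653912056
```

Call:
step_arm(
  steps=[
    [0, 0, 0, 0, 0, -0.04],
    [0, 0, 0, 0, 0, -0.04],
    [0, 0, 0, 0, 0, -0.04],
    [0, 0, 0, 0, 0, 0],
  ],
)

```text
clock: 17.8
position: [0.5787, -0.0172, 0.0446]
ee_rot: [2.121, 2.317, -0.001]
force: [-2.5, -4.9, 5.6]
width: 0.126
gripper_force: 45.2
```

Run:
```python
from h import *
o=observe();a=o['ee_rot'];print(o['joints'].round(2),o['ft_torque'],o['force'],np.degrees(2*np.arctan2(a[1],a[0]))-90,o['joint_efforts'][6])
```

```text
[-0.42  0.56  0.52  1.88 -0.38  0.8   0.38] [-1.05102105  0.7847557   0.5437855 ] [-2.50846717 -4.85368068  5.56206647] 5.038632111810699 -1.2569084018468857
```

The torque has risen to 0.54 N m, so it is at its stop. I'll ease the twist slightly, release and lift straight up.

Call:
step_arm(
  steps=[
    [0, 0, 0, 0, 0, 0.03],
    [0, 0, 0, 0, 0, 0.02],
    [0, 0, 0, 0, 0, 0],
  ],
)

```text
clock: 18.05
position: [0.5787, -0.0172, 0.0446]
ee_rot: [2.059, 2.372, -0.001]
force: [-3.3, -3.5, 5.3]
width: 0.128
gripper_force: 45.0
```

Call:
step_arm(
  steps=[
    [0, 0, 0, 0, 0, 0],
    [0, 0, 0, 0, 0, 0],
    [0, 0, 0, 0, 0, 0],
    [0, 0, 0, 0, 0, 0],
    [0, 0, 0, 0, 0, 0],
    [0, 0, 0, 0, 0, 0],
    [0, 0, 10, 0, 0, 0],
    [0, 0, 20, 0, 0, 0],
    [0, 0, 30, 0, 0, 0],
    [0, 0, 35, 0, 0, 0],
    [0, 0, 35, 0, 0, 0],
    [0, 0, 25, 0, 0, 0],
    [0, 0, 0, 0, 0, 0],
  ],
  gripper=0.5,
)

```text
clock: 19.13
position: [0.582, -0.0172, 0.2057]
ee_rot: [2.06, 2.364, 0.01]
force: [0.6, 0.9, 0.5]
width: 0.5
gripper_force: 0.0
```

Run:
```python
from h import *
o=observe();p=o['position'];M=R.from_rotvec(o['ee_rot']).as_matrix();print(p,o['force'],o['clock'],o['width'])
print('tool x axis',M[:,0])
def red(n):
    c,s=grab(n);h=cv2.cvtColor(s,cv2.COLOR_RGB2HSV).astype(int)
    m=(((h[...,0]<8)|(h[...,0]>172))&(h[...,1]>130)&(h[...,2]>50)).astype(np.uint8)
    k,l,st,ce=cv2.connectedComponentsWithStats(m)
    for i in range(1,k):
        if st[i,4]>8:
            r=cv2.minAreaRect(np.argwhere(l==i)[:,::-1].astype(np.float32))
            print(n,st[i],ce[i].round(1),np.round(r[1],1),round(r[2],1),[(onz(c,*q,.102)*1000).round(0)[:2].tolist() for q in cv2.boxPoints(r)])
    return c
red('wrist');red('top');c=red('side')
print('side proj key home z68-102',proj(c,(.579,-.016,.085)))
```

```text
[ 0.58195829 -0.01724975  0.20573393] [0.62193494 0.94720854 0.54613033] 19.1333 0.5002592618934888
tool x axis [-1.36918367e-01  9.90582259e-01 -3.86995170e-04]
wrist [569  32   8   7  12] [572.8  34.8] [2.2 9.2] 56.3 [[779.0, 151.0], [784.0, 156.0], [786.0, 155.0], [781.0, 150.0]]
wrist [494  56   6   4  12] [496.2  56.9] [3. 5.] 90.0 [[720.0, 127.0], [724.0, 128.0], [725.0, 125.0], [720.0, 125.0]]
wrist [589  73   5   5  10] [591.6  75.4] [3.1 4.5] 63.4 [[810.0, 124.0], [813.0, 126.0], [815.0, 124.0], [812.0, 122.0]]
wrist [310 171  14  33 387] [316.4 187.2] [32.5 12.2] 86.6 [[570.0, 2.0], [582.0, 4.0], [589.0, -29.0], [576.0, -31.0]]
top [240 200   7   9  46] [242.4 203.9] [6. 8.] 0.0 [[506.0, 219.0], [531.0, 222.0], [532.0, 203.0], [507.0, 201.0]]
top [173 264  19  32 287] [182. 280.] [32.3  9.1] 68.2 [[319.0, 405.0], [331.0, 382.0], [246.0, 337.0], [235.0, 360.0]]
side [235 151  27  12 199] [247.3 156.2] [ 7.8 26.4] 76.0 [[272.0, 232.0], [351.0, 280.0], [363.0, 225.0], [287.0, 181.0]]
side [308 161   6   9  25] [310.9 163.6] [8. 5.] 90.0 [[517.0, 196.0], [533.0, 196.0], [532.0, 144.0], [517.0, 144.0]]
side [328 195   7  16  76] [330.9 202. ] [ 6. 15.] 0.0 [[569.0, -75.0], [573.0, -3.0], [589.0, -3.0], [585.0, -75.0]]
side proj key home z68-102 (np.float64(330.32799786516694), np.float64(202.61265484107605))
```

The key stands in the switch at home height (side view (331,202), expected (330,203)). It is turned about 77° clockwise from the box's x axis and the arm is clear, so I'll hand in.

```bash
python3 -c "
from h import *
print(observe()['dq'].round(3));print(job.sign_off())"
```

```text
[ 0.003  0.025 -0.01   0.022 -0.002 -0.004  0.002]
the job is handed in; nothing more can be done
None
```

I handed the job in at about 19 s: the latch bar is in its catch, the red key is fully home in the switch, turned clockwise to its stop and released, and the other things were left alone; `sign_off()` returned no verdict.

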